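Post the handed-in wallet through the lost-property box

TASK

A wallet was handed in: take it out of its stand, enter it upright into the slot in the top of the lost-property box, and push it right through, past the box's springs, so that it drops to the floor of the box. Find the slot gently, by touch if need be: do not press hard with the wallet or the hand on the box (a firm hand press, well under 35 N, is plenty), and leave the other things on the desk where they are.

Things in the scene. Friction and masses are not known exactly. Their poses are not given: they have to be found in the camera images.
- wallet_mid (a point): Centre of a flat, stiff bound wallet, 98 x 186 x 13 mm, 0.1 to 0.18 kg. It starts loose, upright on a long edge in the stand: its own x axis (98 mm) vertical, y (186 mm) along the stand's y axis and up to 12 mm off the stand's middle, z through its 13 mm thickness, level. Pinch it across the 13 mm by its upper edge.
- drop_box: Grey steel lost-property box, fixed, 110 mm (its x) x 240 mm (its y) x 156 mm tall, with a dark slotted plate on top. Origin: centre of its underside; z up.
- top_middle (a point): Middle of the box's top, on the dark plate's flat upper face (the rim), 156 mm above the box's origin. The plate has a through slot, 196 mm along the box's y (centred) and 16 mm along x, long edges rounded (4 mm). The plate is adjustable: the slot's middle lies anywhere from 10 mm to the -x side to 10 mm to the +x side of this point. This shift is not reported: feel or look for it.
- leaf_level (a point): Point 21 mm below top_middle, at the lower end of two sprung leaves under the slot's +x edge. They meet the entering wallet about 10 mm below the rim and press it to the slot's -x side; pushing past takes about 3 to 12 N, then their friction holds the wallet wherever it is let go. Once its upper edge is 22 mm or more below the rim it falls by itself.
- box_floor (a point): Middle of the box's inner floor, 15.5 mm above its origin; it slopes down to -x by 0.21 rad, so that the wallet leans to that wall. The slot has a thumb cut-out in its middle, 64 mm along the box's y and 38 mm along x, moving with the slot: closed fingertips fit in and can push the wallet 36 mm below the rim; fingers astride the wallet do not fit: let go above the rim.
- stand: Dark stand, fixed: base 70 x 150 x 6 mm, two upright walls 140 mm long along its y axis, 17 mm apart, up to z = 49 mm, open above and at both ends. Origin: centre of its underside, z up. The wallet stands on the base (z = 6 mm) between the walls, its upper edge at z = 104 mm.
- stapler: Bystander: a small dark stapler, 32 x 120 x 44 mm, between box and stand; origin at the centre of its underside.
- glue_stick: Bystander: an upright glue stick, 28 mm across, 86 mm tall; origin at the centre of its underside.
- tape_measure: Bystander: a pocket tape measure, 62 x 75 x 38 mm; origin at the centre of its underside.
- wallet: The same wallet; this point is the middle of one of its two large faces (6.5 mm from point wallet_mid along its z axis).

How it is judged (in metres and radians):
On the way, in this order (a step that is already met when the one before it is completed fails the run):
1. the wallet is lifted clear of the stand (z of wallet_mid in the frame of stand above 0.105 m), for 0.1 s.
2. the wallet stands upright in the slot, its lower edge at least 13 mm below the rim and its upper edge still above it (z of wallet_mid in the frame of drop_box between 0.112 and 0.192 m and x of wallet_mid in the frame of drop_box between -0.022 and 0.022 m and y of wallet_mid in the frame of drop_box between -0.015 and 0.015 m and angle between the x axis of wallet_mid and the z axis of drop_box, either way round below 0.2 rad), for 0.2 s.
At the end, for the whole second after the job is handed in: The wallet lies at rest wholly inside the lost-property box, on its floor: its centre is less than 76 mm above the box's foot (at most 68 mm when it rests on the floor), and within the box's walls (z of wallet_mid in the frame of drop_box between 0.005 and 0.076 m and x of wallet_mid in the frame of drop_box between -0.05 and 0.05 m and y of wallet_mid in the frame of drop_box between -0.03 and 0.03 m and linear speed of wallet below 0.02 m/s); the robot touches nothing.
It fails at once if the wallet, before it has dropped through, presses on the box with more than 35 N (contact force between wallet and drop_box above 35 N and z of wallet_mid in the frame of drop_box above 0.087 m).
It fails at once if the arm or hand presses on the box with more than 35 N (contact force between the arm and drop_box above 35 N).
It fails at once if the fingers press on the box with more than 35 N (contact force between the fingers and drop_box above 35 N).
It fails at once if a bystander is moved by more than 20 mm (distance of any of stapler, glue_stick, tape_measure from where it was at the start of the episode above 0.02 m).
It also fails if it takes over 72 s, if anything falls off the work surface, if the arm or the gripper's body presses on something with over 40 N, if the wrist force passes 120 N, or if a joint passes its speed limit or range.

ROBOT

A 7-joint arm with a two-finger parallel gripper is mounted at the origin on the work surface; the furniture and walls round the work are solid. World frame = base frame: x ahead of the robot, y to its left, z up, the work surface at z = 0. Lengths are in mm, angles in rad, forces in N, time in s.
With the tool pointing down it reaches from about 400 to 900 mm from the base axis. Payload 5.5 kg.
Tool frame: the origin (TCP) lies on the mounting face of the last link; the fingertips stand 173 mm ahead of it and the grasp point (between the pads) lies 155 mm ahead of it; z points along the fingers, y is the line along which they close (so a half turn about z gives the same grasp; the last joint's range is limited). The gripper opens to 85 mm and grips with 20 to 120 N. Pads are 22 mm wide; open, the fingers measure 114 mm over their backs; the gripper's body (76 mm by 85 mm) begins 54 mm behind the grasp point. The pads swing forward as they close: fully open they stand 13 mm farther back than shut.
Start: joints at [1.468, 0.501, -0.427, 1.55, 0.221, 1.138, -0.21], TCP at [232.528, -606.982, 404.71] pointing down, gripper open.
Joint ranges: [-2.88, 2.88], [-0.31, 2.03], [-1.54, 1.56], [0.2, 2.42], [-1.41, 4.55], [0.19, 2.02], [-2.57, 2.57]. Speed limits (rad/s): [2.57, 2.57, 3.14, 3.14, 3.14, 3.14, 3.14].

INTERFACE

Orientations are given as a rotation vector (axis times angle).
In Python, from bench import readout, vision, r gives the robot as it stands.
- The arm moves only by the tool drive_tool, never from a script. Its argument "targets" is a list that holds one entry, the list of rows, each a list of 5 numbers: the opening, from -1 (shut) to 1 (fully open), then the shift along the tool's x, y, z in mm, then the turn about the tool's z in rad. A call has exactly 5 rows; each row shifts and turns the commanded pose from where the row before left it, along the tool's axes as they then stand; what a row does not reach is not made up. A row lasts 1/12 s, in which the tool goes at most 41.7 mm and 7.16 degrees, less where a joint would pass 70% of its speed; a pose out of reach is approached as far as the arm can. A call with a gripper value outside its range is refused whole. The fingers move at their own pace and stop on an object; "squeeze" is the grip in N (left out, the last holds). Time passes only in rows, so rows that do not move let the fingers close, or fill a call up. It gives the time, the measured TCP pose, the force, the opening and the grip force at its end, in the units of the state.
- readout.get_state(): the state, without advancing time (a new reading comes with each control period).
- vision.grab_frame(name): name is "side" or "top"; returns a dict with "image" (400x640x3 uint8, red, green, blue), "fx", "fy", "cx", "cy" (pixels), "R" (3x3) and "t" (3): a world point X has camera coordinates R X + t. Camera axes: x right, y down, z forward; pixel columns grow to the right and rows downward; lengths in mm; the calibration is good to about 2 mm. A picture is of the moment at which its call begins. There is no depth.
- r.hand_in(): hands the job in; it is judged then, once.
Trained networks look in a picture, given as the dict that the camera call returned (one of the last four; its "shot" number tells which), for a name from the list of things; names that differ only in an ending like _2 or _b are one class to them, and where a whole thing is asked for, a point or a joint stands for the part that bears it (a point fixed in the world has none). Each returns a list of dicts, best first, with "score" (0 to 1); they miss things now and then, are a little off and sometimes report something else, mostly with a low value. They report only what shows in the picture. A call takes as long as a camera call.
- vision.look_for(picture, query): "location" ([column, row] in pixels, amid what is visible of it).
- vision.outline_of(picture, query): "region" (400x640 bool, what is visible of it) and "location" ([column, row] in pixels, amid what is visible of it).
- vision.landmark_of(picture, query): "location" ([column, row] in pixels: a listed point, or the origin of a listed thing).
The state is a dict: "time_s": time; "joint_positions": joint angles; "joint_velocities": joint speeds; "tau": joint torques, N m; "eef_pos": TCP position; "tcp_rot": TCP orientation; "force": force on the tool from outside, world axes, zero at the start; "torque": the same for the moment, N m; "finger_gap": finger opening in mm; "grip_force": force on a finger pad.
Only numpy, scipy, OpenCV 4.12 (cv2) and the standard library are available. Lean on these libraries where they do the work, as an engineer would, in place of code of your own. Each camera call takes 0.05 s, during which the arm holds its last target. There are 200 camera calls.

## Working session

There is one attempt and no reset: what is moved stays moved. The work goes in short steps, Python scripts to look and compute and a tool call to move; the robot and the scene stay as the last step left them, time stands still between calls to the robot, and variables do not carry over. Pictures are saved under pics/ and viewed, at most 10 in all, crops included, and the job is handed in when it is done.

Besides the shell and the picture viewer there is one more tool, called after "Call:" as name(argument=value, ...), one argument or row to a line, values as JSON. drive_tool: Moves the arm, as the interface text tells. Its arguments: {"type":"object","properties":{"targets":{"type":"array","items":{"type":"array","items":{"type":"array","items":{"type":"number"}}}},"squeeze":{"type":"number"}},"required":["targets"]}

```bash
mkdir -p pics; cat > h.py <<'E'
import numpy as np, cv2
from scipy.spatial.transform import Rotation as Ro
from scipy.optimize import least_squares
from bench import readout, vision, r
def tri(F,P):
    A=[];b=[]
    for f,(u,v) in zip(F,P):
        R=np.array(f["R"]);t=np.array(f["t"]).ravel()
        for k,(p,c,fo) in enumerate(((u,f["cx"],f["fx"]),(v,f["cy"],f["fy"]))):
            m=(p-c)/fo; A.append(R[k]-m*R[2]); b.append(m*t[2]-t[k])
    x,*_=np.linalg.lstsq(np.array(A),np.array(b),rcond=None); return x
def proj(f,X):
    c=np.array(f["R"])@np.array(X,float)+np.array(f["t"]).ravel()
    return np.array([f["fx"]*c[0]/c[2]+f["cx"],f["fy"]*c[1]/c[2]+f["cy"]])
def onplane(f,p,z):
    R=np.array(f["R"]);t=np.array(f["t"]).ravel()
    d=R.T@np.array([(p[0]-f["cx"])/f["fx"],(p[1]-f["cy"])/f["fy"],1]);o=-R.T@t
    return o+d*(z-o[2])/d[2]
def save(f,n,crop=None,s=1):
    im=f["image"][...,::-1]
    if crop: x0,y0,x1,y1=crop; im=im[y0:y1,x0:x1]
    cv2.imwrite("pics/"+n,cv2.resize(im,None,fx=s,fy=s,interpolation=cv2.INTER_CUBIC))
E
cat > a.py <<'E'
from h import *
np.set_printoptions(precision=2,suppress=True)
s=readout.get_state();print(s)
F=[vision.grab_frame(n) for n in("side","top")]
for f,n in zip(F,("side","top")): save(f,n+"0.png"); print(n,-np.array(f["R"]).T@np.array(f["t"]).ravel(),f["fx"])
for q in["wallet_mid","drop_box","top_middle","leaf_level","box_floor","stand","stapler","glue_stick","tape_measure","wallet"]:
    L=[vision.landmark_of(f,q) for f in F]
    print(q,[[(np.array(d["location"]),round(d["score"],2)) for d in l[:2]] for l in L], tri(F,[l[0]["location"] for l in L]) if all(L) else "")
E
python3 a.py
```

```text
{'time_s': 0.0, 'joint_positions': array([ 1.47,  0.5 , -0.43,  1.55,  0.22,  1.14, -0.21]), 'joint_velocities': array([ 0., -0.,  0.,  0., -0., -0.,  0.]), 'tau': array([  0.  , -56.95,  -5.82, -28.09,   0.01,   0.01,  -0.  ]), 'eef_pos': array([ 232.31, -606.69,  403.65]), 'tcp_rot': array([-3.09, -0.57,  0.  ]), 'force': array([-0.79, -0.13,  0.44]), 'torque': array([ 0.01,  0.02, -0.02]), 'grip_force': 0.0, 'finger_gap': 85.24994161678877}
side [ 447.02 -780.87  504.04] 365.7998463905569
top [ 420.91  -23.43 1043.67] 435.2673410784586
wallet_mid [[(array([293. , 188.9]), 0.7)], [(array([226.2, 224.3]), 0.87)]] [437.23 180.33  57.95]
drop_box [[(array([297.6, 290. ]), 0.96)], [(array([381.4, 222.1]), 0.76)]] [ 438.81 -180.22   -7.79]
top_middle [[(array([290.9, 223.8]), 0.71), (array([288.6, 205. ]), 0.18)], [(array([397. , 218.4]), 0.82)]] [ 437.18 -187.7   157.1 ]
leaf_level [[(array([290.3, 234.2]), 0.8)], [(array([396.2, 222.2]), 0.81)]] [ 432.51 -189.72  135.57]
box_floor [[], [(array([385.2, 223.9]), 0.61)]] 
stand [[(array([291. , 206.2]), 0.41)], [(array([231.8, 226.5]), 0.72)]] [431.01 178.38   2.89]
stapler [[], [(array([305.3, 241.9]), 0.62)]] 
glue_stick [[(array([330.2, 236.9]), 0.91), (array([295.3, 287.9]), 0.38)], [(array([302.8, 181.7]), 0.44)]] [532.75   7.52   0.09]
tape_measure [[(array([348.6, 256.8]), 0.94)], [(array([339.8, 170.5]), 0.62)]] [562.61 -82.57   0.38]
wallet [[(array([287.6, 192.5]), 0.7)], [(array([225. , 231.4]), 0.97)]] [421.2  185.99  44.31]
```

View pics/side0.png

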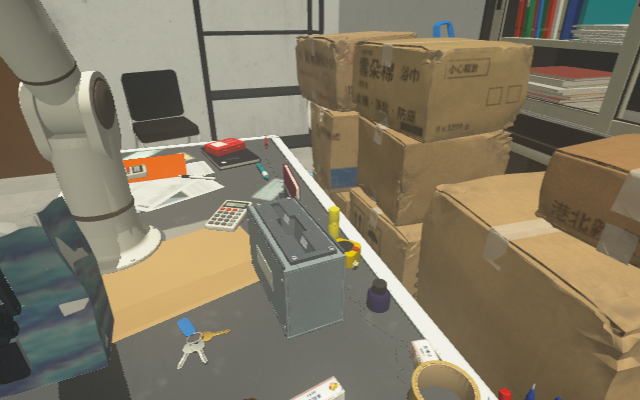

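View pics/top0.png

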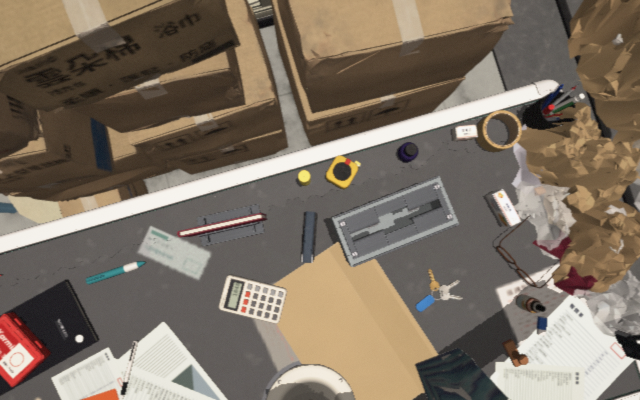

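The side view shows the box at about (297,265) with its slotted plate on top. The top view shows the red wallet in its stand around (222,224), the box around (395,220), and the stapler between them at (309,236).

```bash
cat > b.py <<'E'
from h import *
np.set_printoptions(precision=2,suppress=True)
f=vision.grab_frame("top")
save(f,"box.png",(325,170,465,270),5); save(f,"wal.png",(165,190,285,260),6)
for q,z in(("drop_box",156),("wallet",104),("stand",49),("stapler",44),("tape_measure",38),("glue_stick",86)):
    o=vision.outline_of(f,q)
    if not o: print(q,"none");continue
    m=o[0]["region"]; pts=np.argwhere(m)[:,::-1]
    W=np.array([onplane(f,p,z)[:2] for p in pts],np.float32)
    print(q,o[0]["score"],cv2.minAreaRect(W),W.mean(0),W.min(0),W.max(0))
E
python3 b.py
```

```text
drop_box 0.73 ((432.7594909667969, -181.95098876953125), (111.32389068603516, 244.73976135253906), 20.554588317871094) [ 432.5  -182.06] [ 345.41 -310.46] [523.26 -53.07]
wallet 0.87 ((432.1156005859375, 179.45071411132812), (19.56679344177246, 193.0408935546875), 11.482549667358398) [432.59 178.93] [410.2   84.99] [458.68 274.06]
stand 0.94 ((433.3192443847656, 172.36695861816406), (70.80924224853516, 146.60040283203125), 12.33674144744873) [430.97 172.26] [388.29  96.2 ] [479.41 248.41]
stapler 0.78 ((402.1562194824219, -5.434774398803711), (30.580596923828125, 114.39756774902344), 84.60541534423828) [401.62  -5.6 ] [344.89 -25.03] [458.94  13.43]
tape_measure 0.89 ((553.5372924804688, -86.86878204345703), (60.34122085571289, 74.3108139038086), 57.98784637451172) [551.79 -86.18] [ 512.98 -127.72] [590.57 -47.74]
glue_stick 0.74 ((533.7802734375, 2.127812385559082), (26.559328079223633, 33.39192581176758), 88.91255187988281) [534.89   1.11] [517.   -11.34] [550.6   15.37]
```

View pics/box.png

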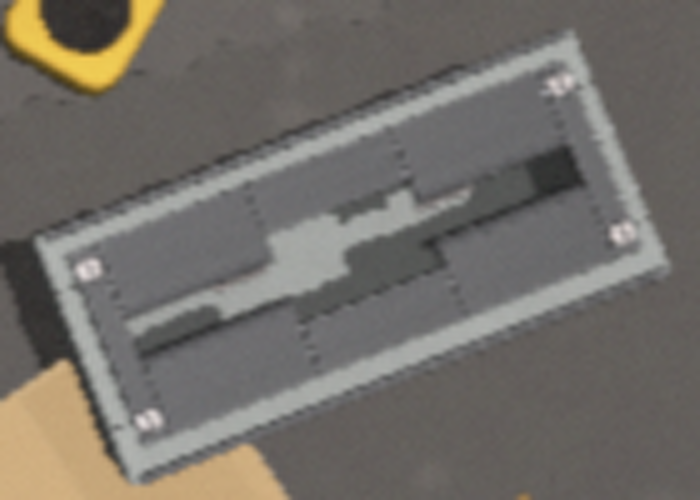

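View pics/wal.png

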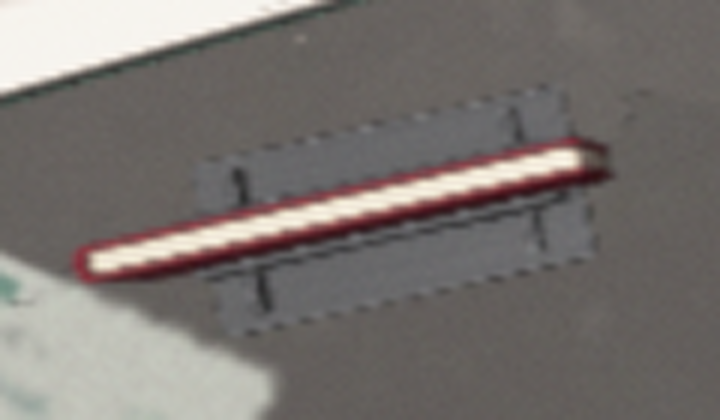

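The box crop shows slot ends near (137,339) and (578,165), with the thumb cut-out between (288,282) and (428,220). The wallet crop shows the top edge running from (78,265) to (608,162), and the stand is parallel to it.

```bash
cat > c.py <<'E'
from h import *
np.set_printoptions(precision=2,suppress=True)
f=vision.grab_frame("top")
B=[np.array([325+x/5-.4,170+y/5-.4]) for x,y in[(38,240),(572,38),(665,265),(138,480)]]
W=np.array([onplane(f,p,156) for p in B]);print(W)
c=W.mean(0);print("centre",c,[np.linalg.norm(W[i]-W[i-1]) for i in range(4)])
ly=(W[0]+W[3]-W[1]-W[2])/2; yaw=np.arctan2(-ly[0],ly[1]); print("box yaw",yaw)
Rz=np.array([[np.cos(yaw),-np.sin(yaw)],[np.sin(yaw),np.cos(yaw)]])
print("landmark",Rz.T@(np.array([437.2,-187.7])-c[:2]))
for n,x,y in[("sl1",127,322),("sl2",147,356),("sr1",572,148),("sr2",585,183),("cl1",268,240),("cl2",305,318),("cr1",405,180),("cr2",445,258),("s1",90,268),("s2",560,83),("s3",623,233),("s4",150,420)]:
    w=onplane(f,(325+x/5-.4,170+y/5-.4),156)[:2]; print(n,w,Rz.T@(w-c[:2]))
w=[onplane(f,(165+x/6-.4,190+y/6-.4),104) for x,y in[(76,265),(598,158)]]
d=w[0]-w[1];print("wallet",w,(w[0]+w[1])/2,np.linalg.norm(d),"yaw",np.arctan2(-d[0],d[1]))
S=[onplane(f,(165+x/6-.4,190+y/6-.4),6) for x,y in[(195,163),(563,87),(597,257),(228,333)]]
print("stand",np.mean(S,0),[np.linalg.norm(S[i]-S[i-1]) for i in range(4)]);d=S[0]+S[3]-S[1]-S[2];print(np.arctan2(-d[0],d[1]))
s=readout.get_state();print(Ro.from_rotvec(s["tcp_rot"]).as_matrix())
E
python3 c.py
```

```text
[[ 442.18  -55.72  156.  ]
 [ 520.66 -277.2   156.  ]
 [ 426.75 -311.45  156.  ]
 [ 344.37  -93.97  156.  ]]
centre [ 433.49 -184.58  156.  ] [np.float64(105.01929538684526), np.float64(234.97403951158375), np.float64(99.9632915912394), np.float64(232.5601298519334)]
box yaw 0.3512319810417978
landmark [ 2.41 -4.2 ]
sl1 [408.13 -91.15] [ 8.34 96.45]
sl2 [394.21 -98.93] [-7.41 93.94]
sr1 [ 475.35 -275.36] [  8.08 -99.63]
sr2 [ 460.9 -280.1] [ -7.13 -99.12]
cl1 [ 440.26 -149.55] [18.41 30.56]
cl2 [ 408.25 -163.66] [-16.5   28.33]
cr1 [ 463.62 -206.38] [ 20.79 -30.83]
cr2 [ 431.44 -221.61] [-14.66 -34.06]
s1 [430.35 -76.64] [ 34.19 102.43]
s2 [ 502.18 -271.51] [  34.59 -105.25]
s3 [ 440.14 -294.82] [ -31.68 -105.8 ]
s4 [368.37 -99.46] [-31.86 102.33]
wallet [array([415.58, 275.62, 104.  ]), array([450.01,  88.74, 104.  ])] [432.8  182.18 104.  ] 190.02151274798698 yaw 0.1821920883429414
stand [434.21 180.54   6.  ] [np.float64(68.50746318308603), np.float64(148.4235787715808), np.float64(68.80841360335279), np.float64(148.12554623140238)]
0.183322940224771
[[ 0.93  0.36  0.  ]
 [ 0.36 -0.93 -0.  ]
 [ 0.    0.   -1.  ]]
```

```bash
cat > p.py <<'E'
# usage: p.py x y z yyaw nrows [mode] : rows from commanded/measured pose; yyaw = world angle of tool y
from h import *; import sys
x,y,z,a,n=map(float,sys.argv[1:6]); n=int(n)
s=readout.get_state(); p=np.array(s["eef_pos"]); R=Ro.from_rotvec(s["tcp_rot"]).as_matrix()
yv=R[:,1]; cur=np.arctan2(yv[1],yv[0]); tilt=np.degrees(np.arccos(-R[2,2]))
da=(a-cur+np.pi)%(2*np.pi)-np.pi
print("t",round(s["time_s"],2),"pos",p.round(1),"yaw",round(cur,4),"tilt",round(tilt,2),"F",np.round(s["force"],1),"gap",round(s["finger_gap"],1),"grip",round(s["grip_force"],1),"q",np.round(s["joint_positions"],2))
D=(np.array([x,y,z])-p)/n; c=cur
print("total world",(D*n).round(1),"turn",round(-da,3))
for i in range(n):
    X=np.array([-np.sin(c),np.cos(c)]);Y=np.array([np.cos(c),np.sin(c)])
    # y=angle c, z down => x = y cross z
    X=np.cross([*Y,0],[0,0,-1])[:2]
    print([round(float(D[:2]@X),1),round(float(D[:2]@Y),1),round(float(-D[2]),1),round(float(-da/n),4)]); c+=da/n
E
python3 p.py 470 -200 400 -0.51 12
```

```text
t 1.5 pos [ 232.5 -607.   404.7] yaw -1.205 tilt 0.0 F [ 0.1  0.5 -0.1] gap 85.6 grip 0.0 q [ 1.47  0.5  -0.43  1.55  0.22  1.14 -0.21]
total world [237.5 407.   -4.7] turn -0.695
[30.6, -24.6, 0.4, -0.0579]
[32.0, -22.8, 0.4, -0.0579]
[33.2, -20.9, 0.4, -0.0579]
[34.4, -18.9, 0.4, -0.0579]
[35.4, -16.9, 0.4, -0.0579]
[36.4, -14.8, 0.4, -0.0579]
[37.2, -12.7, 0.4, -0.0579]
[37.8, -10.5, 0.4, -0.0579]
[38.4, -8.3, 0.4, -0.0579]
[38.8, -6.1, 0.4, -0.0579]
[39.1, -3.8, 0.4, -0.0579]
[39.2, -1.6, 0.4, -0.0579]
```

Call:
drive_tool(
  targets=[
    [[1, 30, -24, 0, -0.058], [1, 32, -23, 0, -0.058], [1, 33, -21, 0, -0.058], [1, 34, -19, 0, -0.058], [1, 35, -17, 0, -0.058]],
  ],
  squeeze=40,
)

```text
time_s: 1.92
eef_pos: [330.6, -436.6, 404.9]
tcp_rot: [2.972, 1.016, 0.0]
force: [-0.2, -0.6, 0.1]
finger_gap: 85.4
grip_force: 0.0
```

Call:
drive_tool(
  targets=[
    [[1, 36, -15, 0, -0.058], [1, 37, -13, 0, -0.058], [1, 38, -10, 0, -0.058], [1, 38, -8, 0, -0.058], [1, 39, -6, 0, -0.058]],
  ],
)

```text
time_s: 2.33
eef_pos: [429.3, -267.6, 405.1]
tcp_rot: [2.794, 1.434, -0.0]
force: [0.6, 0.3, -0.5]
finger_gap: 85.2
grip_force: 0.0
```

```bash
python3 p.py 433 182 390 0.183 12
```

```text
t 2.33 pos [ 429.3 -267.6  405.1] yaw -0.6224 tilt 0.06 F [ 0.6  0.3 -0.5] gap 85.2 grip 0.0 q [ 1.12  0.28 -0.72  1.9   0.22  1.04 -0.31]
total world [  3.7 449.6 -15.1] turn -0.805
[30.6, -21.6, 1.3, -0.0671]
[32.0, -19.5, 1.3, -0.0671]
[33.2, -17.3, 1.3, -0.0671]
[34.3, -15.0, 1.3, -0.0671]
[35.2, -12.7, 1.3, -0.0671]
[36.0, -10.3, 1.3, -0.0671]
[36.6, -7.9, 1.3, -0.0671]
[37.1, -5.4, 1.3, -0.0671]
[37.4, -2.9, 1.3, -0.0671]
[37.5, -0.4, 1.3, -0.0671]
[37.4, 2.1, 1.3, -0.0671]
[37.2, 4.6, 1.3, -0.0671]
```

Call:
drive_tool(
  targets=[
    [[1, 30, -22, 0, -0.067], [1, 32, -20, 0, -0.067], [1, 33, -17, 0, -0.067], [1, 34, -15, 0, -0.067], [1, 35, -13, 0, -0.067]],
  ],
)

```text
time_s: 2.75
eef_pos: [429.1, -80.9, 405.0]
tcp_rot: [2.515, 1.881, -0.0]
force: [0.4, -0.2, 0.1]
finger_gap: 85.3
grip_force: 0.0
```

Call:
drive_tool(
  targets=[
    [[1, 36, -10, 0, -0.067], [1, 37, -8, 0, -0.067], [1, 37, -5, 0, -0.067], [1, 37, -3, 0, -0.067], [1, 37, 0, 0, -0.067]],
  ],
)

```text
time_s: 3.17
eef_pos: [432.0, 105.7, 405.2]
tcp_rot: [2.166, 2.273, 0.0]
force: [0.5, -0.3, -0.2]
finger_gap: 85.5
grip_force: 0.0
```

```bash
python3 p.py 433 182 330 0.183 5
```

```text
t 3.17 pos [432.  105.7 405.2] yaw 0.0479 tilt 0.1 F [ 0.5 -0.3 -0.2] gap 85.5 grip 0.0 q [ 0.67  0.22 -1.07  2.03  0.23  1.02 -0.47]
total world [  1.   76.3 -75.2] turn -0.135
[15.2, 0.9, 15.0, -0.027]
[15.2, 1.3, 15.0, -0.027]
[15.2, 1.8, 15.0, -0.027]
[15.1, 2.2, 15.0, -0.027]
[15.0, 2.6, 15.0, -0.027]
```

Call:
drive_tool(
  targets=[
    [[1, 15, 1, 15, -0.027], [1, 15, 1, 15, -0.027], [1, 15, 2, 15, -0.027], [1, 15, 2, 15, -0.027], [1, 15, 3, 15, -0.027]],
  ],
)

```text
time_s: 3.58
eef_pos: [433.9, 180.3, 329.1]
tcp_rot: [2.011, 2.413, 0.0]
force: [0.5, 0.4, 1.1]
finger_gap: 85.4
grip_force: 0.0
```

```bash
python3 p.py 433 182 247 0.183 4; cat > d.py <<'E'
from h import *; import sys
f=vision.grab_frame("side"); g=vision.grab_frame("top")
save(f,sys.argv[1]+"_s.png",(220,100,380,240),4); save(g,sys.argv[1]+"_t.png",tuple(map(int,sys.argv[2].split(","))),4)
E
python3 d.py g1 150,170,310,270
```

```text
t 3.58 pos [433.9 180.3 329.1] yaw 0.1813 tilt 0.03 F [0.5 0.4 1.1] gap 85.4 grip 0.0 q [ 0.38  0.42 -1.    2.05  0.45  0.91 -0.68]
total world [ -0.9   1.7 -82.1] turn -0.002
[0.5, -0.1, 20.5, -0.0004]
[0.5, -0.1, 20.5, -0.0004]
[0.5, -0.1, 20.5, -0.0004]
[0.5, -0.1, 20.5, -0.0004]
```

View pics/g1_s.png

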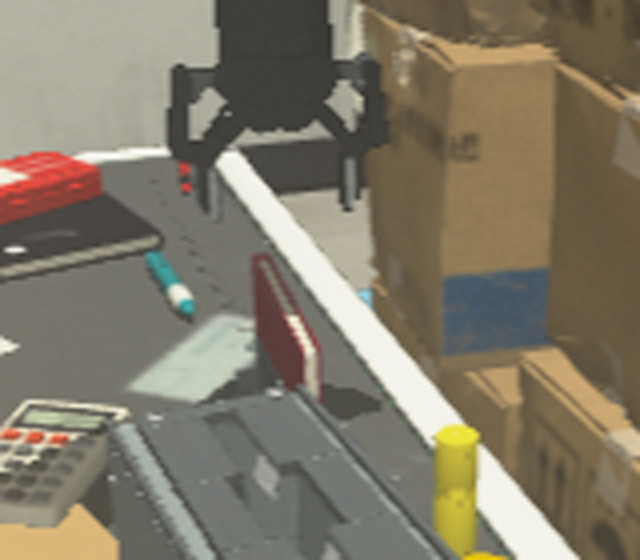

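The gripper hangs open and centred over the wallet: the fingers are at crop (210,190) and (348,190), and the wallet's top edge runs from (262,258) to (312,345). I'll descend and grasp.

Call:
drive_tool(
  targets=[
    [[1, 0.5, 0, 21, 0], [1, 0.5, 0, 21, 0], [1, 0.5, 0, 21, 0], [1, 0, 0, 19, 0], [1, 0, 0, 0, 0]],
  ],
  squeeze=40,
)

```text
time_s: 4.1
eef_pos: [432.8, 179.4, 245.7]
tcp_rot: [-2.013, -2.409, 0.007]
force: [-0.5, -0.5, -0.7]
finger_gap: 85.2
grip_force: 0.0
```

Call:
drive_tool(
  targets=[
    [[-1, 0, 0, 0, 0], [-1, 0, 0, 0, 0], [-1, 0, 0, 0, 0], [-1, 0, 0, 0, 0], [-1, 0, 0, 0, 0]],
  ],
)

```text
time_s: 4.52
eef_pos: [434.1, 181.0, 248.6]
tcp_rot: [2.013, 2.411, 0.002]
force: [-0.5, 1.7, 0.5]
finger_gap: 25.9
grip_force: 0.0
```

Call:
drive_tool(
  targets=[
    [[-1, 0, 0, 0, 0], [-1, 0, 0, 0, 0], [-1, 0, 0, 0, 0], [-1, 0, 0, 0, 0], [-1, 0, 0, 0, 0]],
  ],
)

```text
time_s: 4.93
eef_pos: [434.1, 181.2, 248.5]
tcp_rot: [2.012, 2.411, 0.001]
force: [-0.4, -1.2, 5.6]
finger_gap: 12.2
grip_force: 41.3
```

Gripped. Next I lift it. The lower edge is at z≈6 and has to clear the rim at 156, so the TCP goes up about 200 mm.

Call:
drive_tool(
  targets=[
    [[-1, 0, 0, -15, 0], [-1, 0, 0, -30, 0], [-1, 0, 0, -40, 0], [-1, 0, 0, -40, 0], [-1, 0, 0, -40, 0]],
  ],
  squeeze=60,
)

```text
time_s: 5.35
eef_pos: [432.9, 181.1, 414.0]
tcp_rot: [-2.011, -2.412, 0.002]
force: [1.9, 0.4, -1.1]
finger_gap: 12.3
grip_force: 59.3
```

Call:
drive_tool(
  targets=[
    [[-1, 0, 0, -35, 0], [-1, 0, 0, -20, 0], [-1, 0, 0, 0, 0], [-1, 0, 0, 0, 0], [-1, 0, 0, 0, 0]],
  ],
)

```text
time_s: 5.77
eef_pos: [433.2, 180.5, 466.6]
tcp_rot: [-2.013, -2.412, 0.003]
force: [0.6, -0.2, -1.2]
finger_gap: 11.8
grip_force: 59.4
```

```bash
python3 p.py 435 -186 460 0.351 12
```

```text
t 5.77 pos [433.2 180.5 466.6] yaw 0.1796 tilt 0.1 F [ 0.6 -0.2 -1.2] gap 11.8 grip 59.4 q [ 0.58  0.22 -1.15  1.9   0.22  1.17 -0.47]
total world [   1.8 -366.5   -6.6] turn -0.171
[-30.1, -5.3, 0.6, -0.0143]
[-30.0, -5.7, 0.6, -0.0143]
[-29.9, -6.2, 0.6, -0.0143]
[-29.8, -6.6, 0.6, -0.0143]
[-29.7, -7.0, 0.6, -0.0143]
[-29.6, -7.4, 0.6, -0.0143]
[-29.5, -7.9, 0.6, -0.0143]
[-29.4, -8.3, 0.6, -0.0143]
[-29.3, -8.7, 0.6, -0.0143]
[-29.1, -9.1, 0.6, -0.0143]
[-29.0, -9.5, 0.6, -0.0143]
[-28.9, -9.9, 0.6, -0.0143]
```

Call:
drive_tool(
  targets=[
    [[-1, -15, -3, 0, -0.014], [-1, -30, -6, 0, -0.014], [-1, -30, -6, 0, -0.014], [-1, -30, -6, 0, -0.014], [-1, -30, -7, 0, -0.014]],
  ],
)

```text
time_s: 6.18
eef_pos: [433.6, 41.7, 466.0]
tcp_rot: [-1.923, -2.48, 0.002]
force: [0.9, -1.2, -1.7]
finger_gap: 11.6
grip_force: 59.2
```

Call:
drive_tool(
  targets=[
    [[-1, -30, -7, 0, -0.014], [-1, -30, -8, 0, -0.014], [-1, -30, -8, 0, -0.014], [-1, -30, -9, 0, -0.014], [-1, -30, -9, 0, -0.014]],
  ],
)

```text
time_s: 6.6
eef_pos: [435.2, -113.9, 465.9]
tcp_rot: [-1.836, -2.545, 0.001]
force: [1.0, 0.6, -2.2]
finger_gap: 12.0
grip_force: 59.2
```

```bash
python3 p.py 435 -186 450 0.351 4
```

```text
t 6.6 pos [ 435.2 -113.9  465.9] yaw 0.3209 tilt 0.19 F [ 1.   0.6 -2.2] gap 12.0 grip 59.2 q [ 1.14  0.12 -0.99  1.94  0.11  1.14  0.42]
total world [ -0.2 -72.1 -15.9] turn -0.03
[-17.1, -5.7, 4.0, -0.0075]
[-17.1, -5.9, 4.0, -0.0075]
[-17.0, -6.0, 4.0, -0.0075]
[-17.0, -6.1, 4.0, -0.0075]
```

Call:
drive_tool(
  targets=[
    [[-1, -17, -6, 4, -0.0075], [-1, -17, -6, 4, -0.0075], [-1, -17, -6, 4, -0.0075], [-1, -17, -6, 4, -0.0075], [-1, 0, 0, 0, 0]],
  ],
)

```text
time_s: 7.02
eef_pos: [434.2, -188.3, 448.7]
tcp_rot: [-1.804, -2.566, 0.001]
force: [-0.0, -0.3, -0.8]
finger_gap: 12.0
grip_force: 59.2
```

```bash
python3 p.py 435 -186 430 0.351 2
cat > e.py <<'E'
from h import *
np.set_printoptions(precision=2,suppress=True)
f=vision.grab_frame("side"); g=vision.grab_frame("top")
save(f,"e_s.png",(230,110,370,310),3); save(g,"e_t.png",(300,130,500,290),3)
cv2.imwrite("pics/e.png",np.hstack([cv2.resize(cv2.imread("pics/e_s.png"),(372,532)),cv2.resize(cv2.imread("pics/e_t.png"),(420,532))])) if 0 else None
for q in("wallet_mid","wallet","top_middle","leaf_level"):
    L=[vision.landmark_of(k,q) for k in(f,g)]
    print(q,[[(np.array(d["location"]),round(d["score"],2)) for d in l[:1]] for l in L], tri((f,g),[l[0]["location"] for l in L]) if all(L) else "")
E
python3 e.py
```

```text
t 7.02 pos [ 434.2 -188.3  448.7] yaw 0.3455 tilt 0.28 F [-0.  -0.3 -0.8] gap 12.0 grip 59.2 q [ 1.19  0.2  -0.94  1.91  0.17  1.12  0.54]
total world [  0.8   2.3 -18.7] turn -0.005
[1.0, 0.7, 9.4, -0.0027]
[0.9, 0.8, 9.4, -0.0027]
wallet_mid [[(array([285.9, 175.9]), 0.93)], []] 
wallet [[(array([280.2, 175.2]), 0.87)], [(array([406.7, 223.4]), 0.84)]] [ 423.92 -186.8   255.57]
top_middle [[(array([291.4, 225.9]), 0.64)], [(array([394.2, 218.3]), 0.91)]] [ 437.76 -183.28  149.89]
leaf_level [[(array([292.2, 234.4]), 0.56)], [(array([394.1, 223.1]), 0.7)]] [ 433.38 -185.81  132.51]
```

View pics/e_s.png

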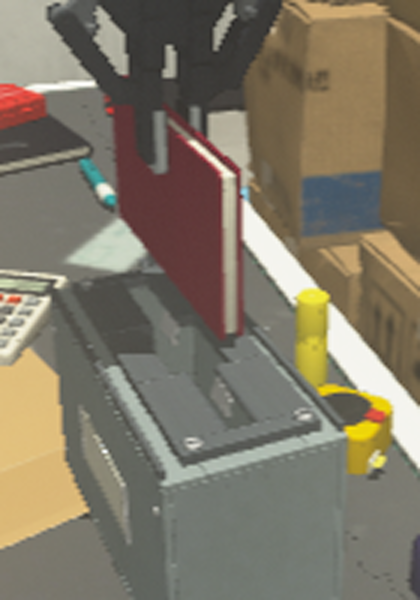

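The side view shows the wallet held upright above the box. Its near lower corner is at crop (234,335), in line with the slot that ends near (240,410). I'll check the in-hand offset numerically.

```bash
cat > k.py <<'E'
from h import *
np.set_printoptions(precision=2,suppress=True)
f=vision.grab_frame("side"); g=vision.grab_frame("top")
s=readout.get_state();p=np.array(s["eef_pos"]);a=.349;print(p)
X=np.array([np.cos(a),np.sin(a),0]);Y=np.array([-np.sin(a),np.cos(a),0])
zb=p[2]-248.5+6
for dy in(-2,0,2,4): 
    c=p.copy();c[2]=zb; c=c+dy*Y
    print(dy,[ (proj(f,c-93*Y+sx*6.5*X)-[230,110])*3 for sx in(-1,1)],"topcorner",[ (proj(f,c-93*Y+sx*6.5*X+[0,0,98])-[230,110])*3 for sx in(-1,1)])
# slot near end predicted in side view, for cross-check
c=np.array([434.9,-186,156]); print("slot ends side",[(proj(f,c+sy*98*Y+sx*8*X)-[230,110])*3 for sy in(-1,1) for sx in(-1,1)])
print("cut",[(proj(f,c+sy*32*Y+sx*19*X)-[230,110])*3 for sy in(-1,1) for sx in(-1,1)])
E
python3 k.py;python3 p.py 435.3 -187 412 0.351 2
```

```text
[ 435.79 -184.19  451.88]
-2 [array([228.04, 338.38]), array([250.49, 333.38])] topcorner [array([224.78, 165.88]), array([249.08, 161.97])]
0 [array([226.61, 336.65]), array([249.02, 331.68])] topcorner [array([223.25, 164.53]), array([247.49, 160.65])]
2 [array([225.2 , 334.93]), array([247.56, 329.98])] topcorner [array([221.73, 163.19]), array([245.91, 159.33])]
4 [array([223.8 , 333.22]), array([246.1, 328.3])] topcorner [array([220.22, 161.86]), array([244.34, 158.02])]
slot ends side [array([227.67, 427.3 ]), array([254.39, 420.5 ]), array([120.87, 278.67]), array([142.83, 274.41])]
cut [array([168.51, 373.17]), array([227.68, 359.54]), array([135.15, 324.67]), array([190.67, 312.95])]
t 7.62 pos [ 435.8 -184.2  451.9] yaw 0.3505 tilt 0.03 F [-0.1 -0.5 -1.1] gap 12.2 grip 59.2 q [ 1.19  0.19 -0.94  1.91  0.17  1.12  0.54]
total world [ -0.5  -2.8 -39.9] turn -0.0
[-1.2, -0.7, 19.9, -0.0002]
[-1.2, -0.7, 19.9, -0.0002]
```

```bash
python3 - <<'E'
import cv2
a=cv2.imread("pics/side0.png")[180:290,240:350]
cv2.imwrite("pics/sl.png",cv2.resize(a,None,fx=5,fy=5,interpolation=cv2.INTER_CUBIC))
E
```

```text
(no output)
```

View pics/sl.png

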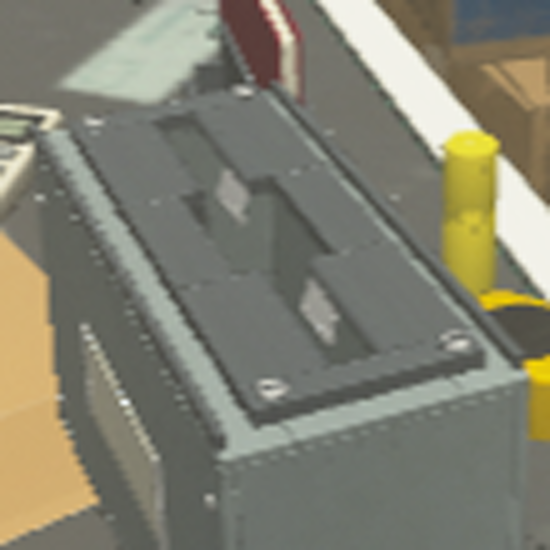

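The slot ends in the side view are near (335,363)-(373,352) at one end and (160,128)-(190,115) at the other. That matches the top-view estimate, with perhaps 1 mm more toward +x. Aim is TCP (436,-186.6).

Call:
drive_tool(
  targets=[
    [[-1, -1, 0, 15, 0], [-1, -1, 0, 15, 0], [-1, 0, 0, 12, 0], [-1, 0, 0, 4, 0], [-1, 0, 0, 0, 0]],
  ],
)

```text
time_s: 8.03
eef_pos: [436.0, -186.2, 404.7]
tcp_rot: [-1.799, -2.573, -0.0]
force: [-0.1, 0.8, -0.3]
finger_gap: 12.1
grip_force: 59.3
```

```bash
cat > avg.py <<'E'
from h import *
P=[];Fo=[];Y=[]
for i in range(4):
    vision.grab_frame("top"); s=readout.get_state(); P.append(s["eef_pos"]);Fo.append(s["force"])
    v=Ro.from_rotvec(s["tcp_rot"]).as_matrix()[:,1];Y.append(np.arctan2(v[1],v[0]))
p=np.mean(P,0);a=.351;X=np.array([np.cos(a),np.sin(a)]);Yv=np.array([-np.sin(a),np.cos(a)])
e=np.array([436,-186.6])-p[:2]
print(round(s["time_s"],2),p.round(1),"std",np.std(P,0).round(1),"F",np.mean(Fo,0).round(1),"yaw",np.mean(Y).round(4),"err boxX(tool y)",(e@X).round(2),"boxY(tool x)",(e@Yv).round(2),"bottom",(p[2]-242.5).round(1),"gap",round(s["finger_gap"],1))
E
python3 avg.py
```

```text
8.23 [ 436.7 -186.3  406.1] std [0.2 0.1 0.4] F [ 0.3  0.1 -0.8] yaw 0.3503 err boxX(tool y) -0.74 boxY(tool x) -0.08 bottom 163.6 gap 12.0
```

Call:
drive_tool(
  targets=[
    [[-1, 0, -0.5, 2, 0], [-1, 0, 0, 2, 0], [-1, 0, 0, 2, 0], [-1, 0, 0, 2, 0], [-1, 0, 0, 2, 0]],
  ],
)

```text
time_s: 8.65
eef_pos: [435.9, -186.6, 395.5]
tcp_rot: [1.801, 2.574, -0.0]
force: [-0.4, 0.4, -0.4]
finger_gap: 11.9
grip_force: 59.3
```

Call:
drive_tool(
  targets=[
    [[-1, 0, 0, 1, 0], [-1, 0, 0, 1, 0], [-1, 0, 0, 1, 0], [-1, 0, 0, 1, 0], [-1, 0, 0, 0, 0]],
  ],
)

```text
time_s: 9.07
eef_pos: [435.9, -186.5, 391.5]
tcp_rot: [-1.801, -2.574, -0.0]
force: [-0.7, 0.5, -0.9]
finger_gap: 12.3
grip_force: 59.3
```

```bash
python3 avg.py
```

```text
9.27 [ 436.  -186.5  391.7] std [0.  0.  0.1] F [-0.2  0.  -1.1] yaw 0.3501 err boxX(tool y) -0.0 boxY(tool x) -0.08 bottom 149.2 gap 11.9
```

There is no force with the lower edge nominally 7 mm below the rim, so it is in the slot. Continuing gently past the leaves.

Call:
drive_tool(
  targets=[
    [[-1, 0, 0, 1, 0], [-1, 0, 0, 1, 0], [-1, 0, 0, 1, 0], [-1, 0, 0, 1, 0], [-1, 0, 0, 1, 0]],
  ],
)

```text
time_s: 9.68
eef_pos: [435.9, -186.5, 386.6]
tcp_rot: [-1.801, -2.574, 0.0]
force: [0.5, 0.3, -0.8]
finger_gap: 12.3
grip_force: 59.3
```

Call:
drive_tool(
  targets=[
    [[-1, 0, 0, 1, 0], [-1, 0, 0, 1, 0], [-1, 0, 0, 1, 0], [-1, 0, 0, 1, 0], [-1, 0, 0, 1, 0]],
  ],
)

```text
time_s: 10.1
eef_pos: [435.4, -186.9, 381.7]
tcp_rot: [-1.801, -2.573, 0.003]
force: [-4.9, -1.8, 6.5]
finger_gap: 12.0
grip_force: 60.3
```

```bash
python3 avg.py
```

```text
10.3 [ 435.3 -187.   381.5] std [0. 0. 0.] F [-4.3 -2.1  3.6] yaw 0.3495 err boxX(tool y) 0.77 boxY(tool x) 0.12 bottom 139.0 gap 12.3
```

Call:
drive_tool(
  targets=[
    [[-1, 0, -0.5, 1.5, 0], [-1, 0, 0, 1.5, 0], [-1, 0, 0, 1.5, 0], [-1, 0, 0, 1.5, 0], [-1, 0, 0, 1.5, 0]],
  ],
)

```text
time_s: 10.72
eef_pos: [435.1, -187.1, 374.3]
tcp_rot: [-1.801, -2.573, 0.002]
force: [-4.9, -1.9, 6.8]
finger_gap: 12.1
grip_force: 60.3
```

Call:
drive_tool(
  targets=[
    [[-1, 0, 0, 2, 0], [-1, 0, 0, 2, 0], [-1, 0, 0, 2, 0], [-1, 0, 0, 2, 0], [-1, 0, 0, 2, 0]],
  ],
)

```text
time_s: 11.13
eef_pos: [435.0, -187.2, 364.2]
tcp_rot: [-1.801, -2.573, 0.002]
force: [-4.9, -1.4, 6.1]
finger_gap: 12.0
grip_force: 60.3
```

```bash
python3 avg.py
```

```text
11.33 [ 435.  -187.2  363.9] std [0. 0. 0.] F [-4.4 -2.9  1.2] yaw 0.3494 err boxX(tool y) 1.16 boxY(tool x) 0.21 bottom 121.4 gap 12.0
```

Call:
drive_tool(
  targets=[
    [[-1, 0, -0.5, 3, 0], [-1, 0, 0, 3, 0], [-1, 0, 0, 3, 0], [-1, 0, 0, 3, 0], [-1, 0, 0, 3, 0]],
  ],
)

```text
time_s: 11.75
eef_pos: [434.8, -187.2, 349.3]
tcp_rot: [-1.801, -2.573, 0.001]
force: [-5.3, -1.9, 5.9]
finger_gap: 11.9
grip_force: 60.4
```

Call:
drive_tool(
  targets=[
    [[-1, 0, 0, 3, 0], [-1, 0, 0, 3, 0], [-1, 0, 0, 3, 0], [-1, 0, 0, 0, 0], [-1, 0, 0, 0, 0]],
  ],
)

```text
time_s: 12.17
eef_pos: [434.6, -187.2, 339.8]
tcp_rot: [-1.801, -2.573, 0.001]
force: [-2.9, -3.5, -2.4]
finger_gap: 11.9
grip_force: 59.3
```

```bash
python3 avg.py
```

```text
12.37 [ 434.6 -187.2  339.8] std [0. 0. 0.] F [-3.3 -3.7 -4.2] yaw 0.3495 err boxX(tool y) 1.54 boxY(tool x) 0.06 bottom 97.3 gap 12.2
```

Release, partly first, then retreat upward, close, and push down.

Call:
drive_tool(
  targets=[
    [[-0.2, 0, 0, 0, 0], [-0.2, 0, 0, 0, 0], [-0.2, 0, 0, 0, 0], [-0.2, 0, 0, 0, 0], [-0.2, 0, 0, 0, 0]],
  ],
)

```text
time_s: 12.78
eef_pos: [435.6, -186.5, 340.6]
tcp_rot: [1.799, 2.574, 0.001]
force: [-0.4, -0.2, 0.1]
finger_gap: 34.3
grip_force: 0.0
```

Call:
drive_tool(
  targets=[
    [[-0.2, 0, 0, -5, 0], [-0.2, 0, 0, -15, 0], [-0.2, 0, 0, -20, 0], [-0.2, 0, 0, -20, 0], [-0.2, 0, 0, -10, 0]],
  ],
)

```text
time_s: 13.2
eef_pos: [435.9, -186.6, 412.6]
tcp_rot: [1.798, 2.572, 0.001]
force: [1.1, -0.5, -0.4]
finger_gap: 34.3
grip_force: 0.0
```

Call:
drive_tool(
  targets=[
    [[-1, 0, 0, 0, 0], [-1, 0, 0, 0, 0], [-1, 0, 0, 0, 0], [-1, 0, 0, 0, 0], [-1, 0, 0, 0, 0]],
  ],
  squeeze=40,
)

```text
time_s: 13.62
eef_pos: [434.6, -186.8, 409.2]
tcp_rot: [-1.799, -2.573, -0.0]
force: [0.1, -0.3, 0.1]
finger_gap: 0.0
grip_force: 0.0
```

```bash
python3 - <<'E'
from h import *
f=vision.grab_frame("side"); save(f,"rel.png",(230,110,370,310),3)
E
python3 avg.py
```

```text
13.87 [ 434.9 -186.8  409.7] std [0.1 0.  0.1] F [-0.1  0.3 -0.1] yaw 0.3502 err boxX(tool y) 1.09 boxY(tool x) -0.19 bottom 167.2 gap 0.1
```

View pics/rel.png

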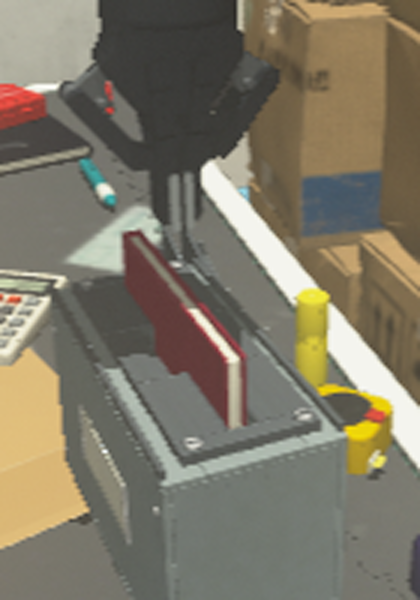

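The wallet stands upright in the slot, its top edge running from crop (130,235) to (238,355), and the closed fingers are above its middle. Next is the push.

Call:
drive_tool(
  targets=[
    [[-1, 0, 0.5, 10, 0], [-1, 0, 0, 12, 0], [-1, 0, 0, 8, 0], [-1, 0, 0, 4, 0], [-1, 0, 0, 2, 0]],
  ],
)

```text
time_s: 14.28
eef_pos: [435.0, -186.5, 372.8]
tcp_rot: [-1.799, -2.573, -0.0]
force: [0.3, -0.1, -0.4]
finger_gap: -0.1
grip_force: 0.0
```

Call:
drive_tool(
  targets=[
    [[-1, 0, 0, 2, 0], [-1, 0, 0, 2, 0], [-1, 0, 0, 2, 0], [-1, 0, 0, 2, 0], [-1, 0, 0, 2, 0]],
  ],
)

```text
time_s: 14.7
eef_pos: [436.1, -186.9, 365.3]
tcp_rot: [1.8, 2.572, -0.001]
force: [-2.0, -0.8, 9.1]
finger_gap: 0.0
grip_force: 4.2
```

Call:
drive_tool(
  targets=[
    [[-1, 0, 0, 3, 0], [-1, 0, 0, 3, 0], [-1, 0, 0, 3, 0], [-1, 0, 0, 3, 0], [-1, 0, 0, 3, 0]],
  ],
)

```text
time_s: 15.12
eef_pos: [436.1, -187.2, 350.3]
tcp_rot: [1.8, 2.572, -0.001]
force: [-1.6, -0.7, 8.6]
finger_gap: -0.2
grip_force: 4.0
```

```bash
python3 avg.py
```

```text
15.32 [ 435.9 -187.2  349.8] std [0. 0. 0.] F [-0.5 -1.6  2.9] yaw 0.3496 err boxX(tool y) 0.35 boxY(tool x) 0.56 bottom 107.3 gap 0.2
```

Tips are now at 177. Another 15 mm brings them close to the rim, then I go slowly into the cut-out.

Call:
drive_tool(
  targets=[
    [[-1, 0, 0, 3, 0], [-1, 0, 0, 3, 0], [-1, 0, 0, 3, 0], [-1, 0, 0, 3, 0], [-1, 0, 0, 3, 0]],
  ],
)

```text
time_s: 15.73
eef_pos: [435.8, -186.9, 334.9]
tcp_rot: [1.8, 2.573, -0.001]
force: [-2.0, -1.3, 8.2]
finger_gap: -0.0
grip_force: 3.9
```

Call:
drive_tool(
  targets=[
    [[-1, 0, 0, 2, 0], [-1, 0, 0, 2, 0], [-1, 0, 0, 2, 0], [-1, 0, 0, 2, 0], [-1, 0, 0, 2, 0]],
  ],
)

```text
time_s: 16.15
eef_pos: [435.8, -186.9, 324.9]
tcp_rot: [1.8, 2.573, -0.001]
force: [-1.4, -0.7, 8.1]
finger_gap: -0.0
grip_force: 3.8
```

```bash
python3 avg.py
```

```text
16.35 [ 435.8 -186.9  324.6] std [0. 0. 0.] F [-0.6 -1.2  3.8] yaw 0.3498 err boxX(tool y) 0.34 boxY(tool x) 0.21 bottom 82.1 gap -0.4
```

Call:
drive_tool(
  targets=[
    [[-1, 0, 0, 2, 0], [-1, 0, 0, 2, 0], [-1, 0, 0, 2, 0], [-1, 0, 0, 2, 0], [-1, 0, 0, 2, 0]],
  ],
)

```text
time_s: 16.77
eef_pos: [435.8, -186.8, 314.7]
tcp_rot: [1.8, 2.573, -0.0]
force: [-1.1, -1.4, 7.7]
finger_gap: -0.3
grip_force: 3.9
```

Call:
drive_tool(
  targets=[
    [[-1, 0, 0, 2, 0], [-1, 0, 0, 2, 0], [-1, 0, 0, 2, 0], [-1, 0, 0, 2, 0], [-1, 0, 0, 2, 0]],
  ],
)

```text
time_s: 17.18
eef_pos: [435.2, -186.5, 303.8]
tcp_rot: [-1.8, -2.574, -0.0]
force: [0.4, -0.1, 0.2]
finger_gap: -0.0
grip_force: 0.0
```

```bash
python3 avg.py
```

```text
17.38 [ 435.2 -186.5  303.7] std [0.1 0.  0.2] F [ 0.  -0.1 -0.1] yaw 0.3502 err boxX(tool y) 0.72 boxY(tool x) -0.4 bottom 61.2 gap -0.0
```

The force is gone, so it has dropped. Retreating straight up.

Call:
drive_tool(
  targets=[
    [[-1, 0, 0, -10, 0], [-1, 0, 0, -20, 0], [-1, 0, 0, -30, 0], [-1, 0, 0, -40, 0], [-1, 0, 0, -40, 0]],
  ],
)

```text
time_s: 17.8
eef_pos: [435.1, -186.0, 445.9]
tcp_rot: [-1.798, -2.574, -0.001]
force: [0.5, -1.1, 0.7]
finger_gap: 0.3
grip_force: 0.0
```

Call:
drive_tool(
  targets=[
    [[-1, 0, 0, -20, 0], [-1, 0, 0, 0, 0], [-1, 0, 0, 0, 0], [-1, 0, 0, 0, 0], [-1, 0, 0, 0, 0]],
  ],
)

```text
time_s: 18.22
eef_pos: [434.8, -186.6, 463.0]
tcp_rot: [-1.799, -2.572, 0.0]
force: [0.6, -0.6, 0.2]
finger_gap: 0.4
grip_force: 0.0
```

```bash
python3 avg.py; python3 - <<'E'
from h import *
f=vision.grab_frame("side"); save(f,"end.png",(220,120,380,320),3)
E
```

```text
18.42 [ 435.1 -186.6  463.1] std [0.1 0.  0.1] F [-0.2  0.1 -0.6] yaw 0.3503 err boxX(tool y) 0.88 boxY(tool x) -0.31 bottom 220.6 gap 0.1
```

View pics/end.png

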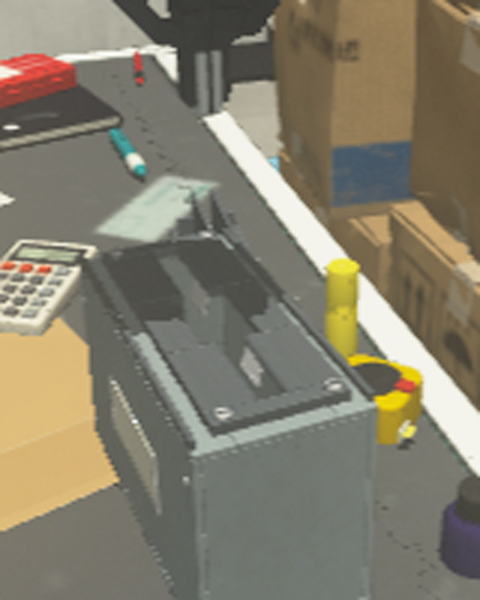

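The slot at about (240,330) is empty, the wallet is out of sight inside the box, and the bystanders look untouched. Handing in.

```bash
python3 -c "
from bench import r
print(r.hand_in())"
```

```text
the job is handed in; nothing more can be done
None
```

I pushed the wallet upright through the slot and past the springs, and it dropped into the box. Box forces stayed around 10 N, the bystanders look unmoved in the last picture, and I handed the job in at about 18 s; no verdict came back.

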